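# Set the candle in its lantern and close the two glass halves

### The arm

A 7-joint arm with a two-finger parallel gripper is mounted at the origin on the work surface. World frame = base frame: x ahead of the robot, y to its left, z up, the work surface at z = 0. Lengths are in mm, angles in rad, forces in N, time in s.
With the tool pointing down it reaches from about 400 to 875 mm from the base axis. Payload 4.4 kg.
Tool frame: the origin (TCP) lies midway between the tips of the shut fingers; the grasp point (between the pads) lies 19 mm behind it; z points along the fingers, y is the line along which they close (so a half turn about z gives the same grasp; the last joint's range is limited). The gripper opens to 85 mm and grips with 20 to 120 N. Pads are 22 mm wide; open, the fingers measure 114 mm over their backs; the gripper's body (76 mm by 85 mm) begins 54 mm behind the grasp point. The pads swing forward as they close: fully open they stand 13 mm farther back than shut.
Start: joints at [-1.291, 0.628, 0.038, 1.517, -0.027, 0.996, -0.02], TCP at [220.293, 611.546, 209.913] pointing down, gripper open.
Joint ranges: [-3.06, 3.06], [-0.37, 2.12], [-1.25, 1.32], [0.18, 2.47], [-1.1, 4.24], [0.23, 1.98], [-2.94, 2.94]. Speed limits (rad/s): [2.57, 2.57, 3.14, 3.14, 3.14, 3.14, 3.14].

### API

Orientations are given as [roll, pitch, yaw] about the fixed x, y, z axes, in that order (R = Rz(yaw) Ry(pitch) Rx(roll)).
In Python, from cell import read_state, get_image, finish_job gives the robot as it stands.
- The arm moves only by the tool send_rows, never from a script. Its argument "series" is a list of rows, each an object of numbers: "ax", "ay", "az": the turn, a rotation vector about the tool's x, y, z in rad; "dx", "dy", "dz": the shift along the tool's x, y, z in cm; "hand": the closure, from 0 (fully open) to 1 (shut). In form: [{"ax": .., "ay": .., "az": .., "dx": .., "dy": .., "dz": .., "hand": ..}, ...]. A call has 1 to 10 rows; each row is the pose to reach, as a shift and turn from the pose commanded when the call began, along the tool's axes at that moment; what a row does not reach only later rows make up. A row lasts 1/10 s, in which the tool goes at most 50 mm and 8.59 degrees, less where a joint would pass 70% of its speed; a pose out of reach is approached as far as the arm can. A call with a gripper value outside its range is refused whole. The fingers move at their own pace and stop on an object; the grip force is fixed at half the most. Time passes only in rows, so rows that repeat a pose let the fingers close. It gives the time, the measured TCP pose, the force, the opening and the grip force at its end, in the units of the state.
- read_state(): the state, without advancing time (a new reading comes with each control period).
- get_image(name): name is "scene" or "top" or "wrist"; returns a dict with "pixels" (420x560x3 uint8, red, green, blue), "mtx" (3x3 intrinsics, pixels), "k1" (the pictures are not rectified: a ray, as slopes to the right and down, at radius r is drawn at 1 + k1 r^2 times it, then the intrinsics apply), "R" (3x3) and "t" (3): a world point X has camera coordinates R X + t. Camera axes: x right, y down, z forward; pixel columns grow to the right and rows downward; lengths in mm; the calibration is good to about 2 mm. A picture is of the moment at which its call begins. There is no depth.
- finish_job(): hands the job in; it is judged then, once.
The state is a dict: "clock": time; "qpos": joint angles; "qd": joint speeds; "tau": joint torques, N m; "eef_pos": TCP position; "tool_rot": TCP orientation; "force": force on the tool from outside, world axes, zero at the start; "torque": the same for the moment, N m; "width": finger opening in mm; "gripper_force": force on a finger pad.
Only numpy, scipy, OpenCV 4.12 (cv2) and the standard library are available. Lean on these libraries where they do the work, as an engineer would, in place of code of your own. Each camera call takes 0.05 s, during which the arm holds its last target. There are 200 camera calls.

### The job

Take the slim ivory LED candle from the serving board and gently stand it upright in the brass dish of the open lantern. Then swing the two hinged glass halves shut round it, without slamming, until their free edges meet all along the seam, and let go of everything. Leave the other things on the table as they stand, and do not knock the candle over.

Things in the scene. Friction and masses are not known exactly. Their poses are not given: they have to be found in the camera images.
- candle: Slim ivory LED pillar candle: rigid cylinder 48 mm in diameter, 105 mm tall, with a small orange flame on top (13 mm, look only). About 0.2 kg, loose. It stands on a brown wooden serving board (250 x 250 x 12 mm, fixed) right of the lantern, in one of three places, mill and jar about 147 mm from it. Origin: centre of its underside, z up.
- lantern: Candle lantern, fixed: round dark-wood plinth, 156 mm in diameter, 14 mm tall, with two glass half shells in dark frames (leaves) hinged on one rod. Shut, they make an eight-sided shade 130 mm across, 18 to 125 mm above the table, with no roof. Origin: centre of the plinth's underside; z up; x points to the hinge rod; the left leaf is on the +y side, the right one on -y.
- dish (a point): Centre of the dish floor, 14 mm above the table on the lantern's axis. The dish is a brass ring 60 mm inside and 68 mm outside diameter, its rim 7 mm above the floor; the candle's foot stands inside the ring with 6 mm of room all round.
- hinge (a point): Foot of the upright brass hinge rod (8 mm thick, up to 130 mm high) on which both leaves turn: at x = +65 mm, y = 0 in the lantern's frame, at table height.
- seam (a point): Middle of the seam where the two free edges meet when shut: x = -65 mm, y = 0 in the lantern's frame, 72 mm above the table. It faces roughly towards the robot.
- leaf_left (a joint): Opening angle of the left (+y) leaf, rad: 0 fully shut (a stop, its free edge on the seam), growing as it swings open to the left, clockwise seen from above; at most 1.75. The hinge is stiff: the leaf stays where it is left; moving it takes about 1 N at its grip post. Leaf 0.35 kg, glass 5 mm thick.
- leaf_right (a joint): Opening angle of the right (-y) leaf, the mirror image of the left one: 0 fully shut, at most 1.75, opens counter-clockwise seen from above. Same stiffness.
- leaf_left_grip (a point): Point on the axis of the left leaf's upright round brass grip post (12 mm thick, 125 to 165 mm above the table, on the top rim by the free edge); the point is 145 mm up. Shut, it is at x = -61, y = +10 mm in the lantern's frame; it circles the hinge rod at 126 mm. Shut, the two posts stand 8 mm apart, 32 mm over both, and can be pinched together across the seam from above.
- leaf_right_grip (a point): The same for the right leaf: shut, at x = -61, y = -10 mm in the lantern's frame.
- mill: Bystander: turned dark-wood pepper mill, 52 mm in diameter, 120 mm tall, loose on the board. Origin: centre of its underside.
- jar: Bystander: amber glass candle jar, 72 mm in diameter, 65 mm tall, loose on the board. Origin: centre of its underside.
- glass_b: Bystander: stemmed wine glass, 82 mm in diameter, 195 mm tall, loose, to the left of the lantern. Origin: centre of its foot.
- spoon: Bystander: steel dessert spoon 150 mm long lying on the table at the left. Origin: middle of its underside.
- tealight: Bystander: small green glass tea-light cup, 60 mm in diameter, 32 mm tall, between the board and the lantern, on the side of the robot. Origin: centre of its underside.
Things that resemble listed ones, but are neither listed nor needed, are in the scene too. What is shaped like the lantern but green is not meant.

How it is judged:
By the outcome, as a careful person would: the job done as asked, in the order asked, and still so for the second after the job is handed in, with the robot touching nothing.
It also fails if it takes over 72 s, if anything falls off the work surface, if the arm or the gripper's body presses on something with over 40 N, if the wrist force passes 120 N, or if a joint passes its speed limit or range.

## Working session

There is one attempt and no reset: what is moved stays moved. The work goes in short steps, Python scripts to look and compute and a tool call to move; the robot and the scene stay as the last step left them, time stands still between calls to the robot, and variables do not carry over. Pictures are saved under pics/ and viewed, at most 10 in all, crops included, and the job is handed in when it is done.

Besides the shell and the picture viewer there is one more tool, called after "Request:" by a JSON object that holds its "op" and its "data", one argument or row to a line. send_rows: Moves the arm, as the interface text tells. Its arguments: {"type":"object","properties":{"series":{"type":"array","items":{"type":"object","properties":{"ax":{"type":"number"},"ay":{"type":"number"},"az":{"type":"number"},"dx":{"type":"number"},"dy":{"type":"number"},"dz":{"type":"number"},"hand":{"type":"number"}}}}},"required":["series"]}

```bash
mkdir -p pics; cat > h.py <<'E'
import numpy as np, cv2
from cell import read_state, get_image, finish_job
def ray(im,u,v):
    K=np.array(im["mtx"]);R=np.array(im["R"]);t=np.array(im["t"])
    p=cv2.undistortPoints(np.array([[[u,v]]],float),K,np.array([im["k1"],0,0,0,0.]))[0,0]
    return -R.T@t, R.T@np.array([p[0],p[1],1.])
def onz(im,u,v,z):
    o,d=ray(im,u,v); return o+d*(z-o[2])/d[2]
def tri(a,b):
    A=np.zeros((3,3));c=np.zeros(3)
    for o,d in (a,b):
        d=d/np.linalg.norm(d);P=np.eye(3)-np.outer(d,d);A+=P;c+=P@o
    return np.linalg.solve(A,c)
def proj(im,X):
    c=np.array(im["R"])@np.array(X,float)+np.array(im["t"]);s=c[:2]/c[2]
    s=s*(1+im["k1"]*(s@s));K=np.array(im["mtx"]);return (K@[s[0],s[1],1])[:2]
def save(im,n,box=None,sc=1):
    p=im["pixels"][:,:,::-1]
    if box: p=p[box[1]:box[3],box[0]:box[2]]
    cv2.imwrite("pics/"+n,cv2.resize(p,None,fx=sc,fy=sc,interpolation=cv2.INTER_CUBIC))
E
python3 - <<'E'
from h import *
import pickle
d={n:get_image(n) for n in("scene","top","wrist")}
pickle.dump(d,open("i0.pkl","wb"))
save(d["scene"],"s0.png",None,1.42);save(d["top"],"t0.png",None,1.42)
for n in d: print(n,-np.array(d[n]["R"]).T@np.array(d[n]["t"]),d[n]["k1"])
print(read_state())
E
```

```text
scene [ 867.23406988 -424.77301173 1050.08330515] -0.05280703000480948
top [ 470.90764474   27.26654497 1435.05210053] 0.05965039097787121
wrist [152.07785104 635.81874495 372.76166824] 0.007344594597191503
{'clock': 0.15, 'qpos': array([-1.29078269,  0.62921726,  0.03843556,  1.51844984, -0.026943  ,
        0.99663328, -0.01996805]), 'qd': array([ 0.00193216, -0.00457277,  0.00020383, -0.00146461, -0.00077577,
        0.00052208,  0.0001222 ]), 'tau': array([-1.59793475e-02, -5.68370926e+01,  1.22863680e+00, -1.99931949e+01,
       -8.66276067e-03, -2.32229540e-01, -1.13306323e-02]), 'eef_pos': array([220.03697221, 610.75109361, 209.04662262]), 'tool_rot': array([-3.13940366e+00,  7.01734044e-05,  2.79584538e+00]), 'force': array([ 0.0731475 ,  0.26092365, -0.06927936]), 'torque': array([-0.10497347,  0.00029583, -0.00305263]), 'gripper_force': 0.44296933338046074, 'width': 85.13918638872022}
```

View pics/s0.png

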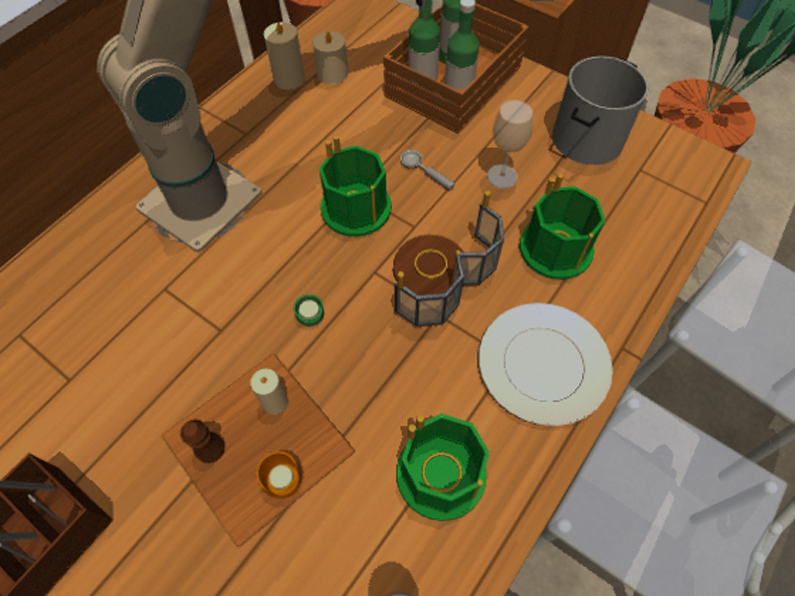

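View pics/t0.png

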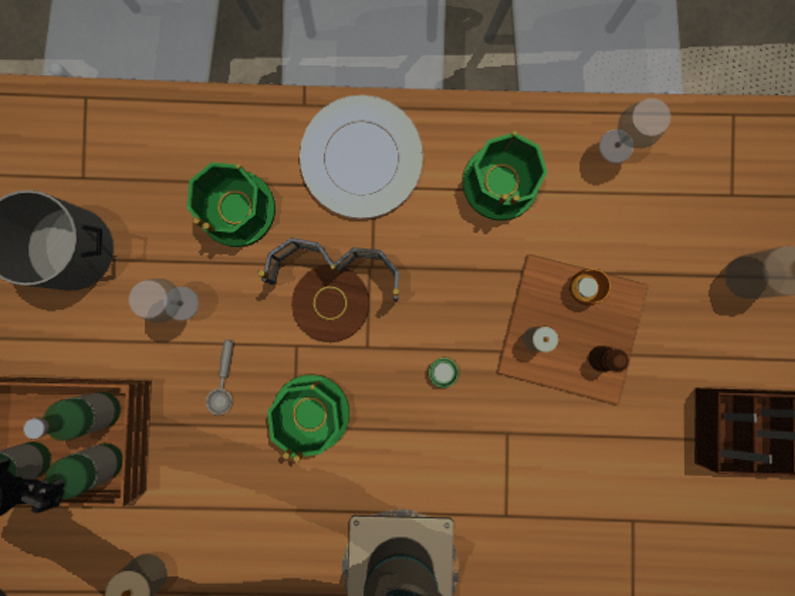

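The scene and top pictures match. At display scale:
- **Candle candidates:** the slim ivory pillar with a flame on the board (scene 268,390; top 545,339), the cream wax in the amber jar (scene 280,478), two grey-beige pillars by the robot off the board (scene 285,55 and 330,57), and the green tea-light (scene 309,310). I choose the one on the board at scene 268,390.
- **Lantern:** the dark-framed open one (top 330,302). The three green ones are decoys.

Next is a close crop, along with the measuring.

```bash
python3 - <<'E'
from h import *
import pickle
d=pickle.load(open("i0.pkl","rb"));t=d["top"];s=d["scene"]
f=lambda im,b,w,h:cv2.resize(im["pixels"][b[1]:b[3],b[0]:b[2],::-1],(w,h),interpolation=cv2.INTER_CUBIC)
o=np.zeros((600,800,3),np.uint8)
tl=(175,155,295,245);sl=(260,125,370,235);tc=(355,210,415,270);sc=(160,245,220,305)
o[:300,:400]=f(t,tl,400,300);o[:300,400:700]=f(s,sl,300,300)
o[300:,:300]=f(t,tc,300,300);o[300:,400:700]=f(s,sc,300,300)
cv2.imwrite("pics/c0.png",o)
for n,im,bs in(("top",t,(tl,tc)),("scene",s,(sl,sc))):
    hsv=cv2.cvtColor(im["pixels"],cv2.COLOR_RGB2HSV)
    m1=cv2.inRange(hsv,(15,0,150),(45,110,255))
    m2=cv2.inRange(hsv,(18,150,90),(30,255,255))
    for nm,m,b in(("brass",m2,bs[0]),("ivory",m1,bs[1])):
        k=np.zeros_like(m);k[b[1]:b[3],b[0]:b[2]]=m[b[1]:b[3],b[0]:b[2]]
        N,L,S,C=cv2.connectedComponentsWithStats(k)
        for i in range(1,N):
            if S[i,4]>=5: print(n,nm,S[i],C[i].round(1))
E
```

```text
top brass [182 190   4   5  16] [183.5 192. ]
top brass [221 202  24  23 105] [232.5 212.5]
top brass [277 204   4   4  13] [278.5 205.2]
top ivory [376 231  16  16 171] [384.  238.9]
scene brass [261 131   4  26  37] [262.6 142.2]
scene brass [340 134   5  12  26] [342.3 139.4]
scene brass [292 176  23  21 105] [303.2 185.6]
scene brass [321 176   3   4  10] [322.2 177.5]
scene brass [280 191   4  12  32] [281.9 195.8]
scene ivory [177 260  19  18 260] [185.8 268.4]
```

View pics/c0.png

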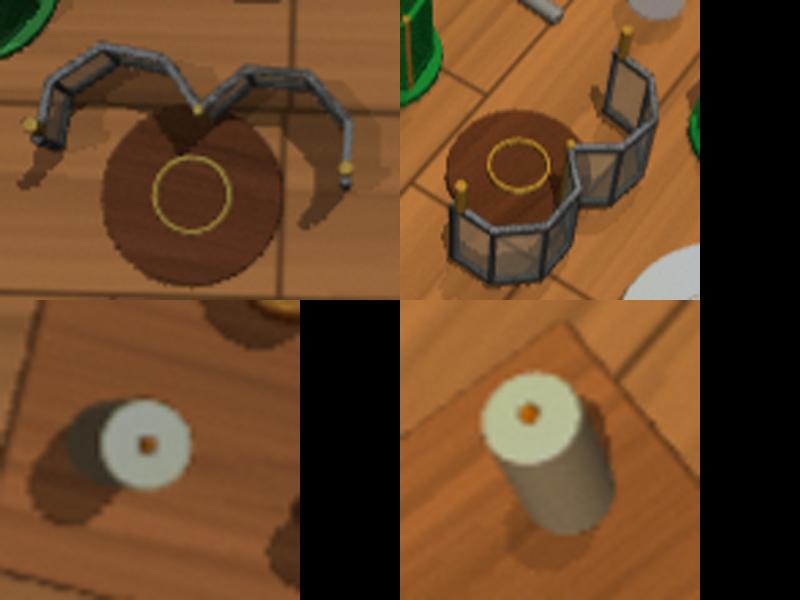

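The crop shows the ivory pillar with its orange flame (scene 186,268; top 384,239). The dish ring is at top 232,213, the hinge rod top at top 235,187, and the posts at top 184,192 (left) and 278,205 (right). Choice confirmed.

```bash
cat >> h.py <<'E'
from scipy.spatial.transform import Rotation as Ro
def go(p,yaw=None,rpy=None):
    """shift (cm) and turn in tool axes from the measured pose to TCP p, tool down with yaw"""
    s=read_state();R=Ro.from_euler("xyz",s["tool_rot"])
    T=Ro.from_euler("xyz",[np.pi,0,yaw]) if yaw is not None else R
    print("d",(R.inv().apply(np.array(p)-s["eef_pos"])/10).round(2),"a",(R.inv()*T).as_rotvec().round(3))
E
python3 - <<'E'
from h import *
import pickle
d=pickle.load(open("i0.pkl","rb"));t=d["top"];s=d["scene"]
for n,a,b in(("candle top",(384,238.9),(186,268.5)),("dish",(232.5,213),(303.2,186.2)),("hinge",(234.7,187.4),(322.5,177.8)),("L",(184,192.2),(342.9,136.7)),("R",(278.6,205.2),(282.4,192.5))):
    X=tri(ray(t,*a),ray(s,*b));print(n,X.round(1),"reproj",proj(t,X).round(1))
print("dish z21",onz(t,232.5,213,21),onz(s,303.2,186.2,21))
print("cand z117",onz(t,384,238.9,117),onz(s,186,268.5,117))
for n,u,v in(("jar",588/1.42,288/1.42),("mill",615/1.42,360/1.42)):print(n,onz(t,u,v,65 if n=="jar" else 132))
print("tealight",onz(t,443/1.42,373/1.42,32))
s=read_state();print(Ro.from_euler("xyz",s["tool_rot"]).as_matrix().round(3))
go([420,-100,260])
E
```

```text
candle top [ 462.1 -256.8  111.5] reproj [383.6 238.5]
dish [523.7 155.6  11.9] reproj [232.2 212.6]
hinge [587.6 141.9 127.6] reproj [234.3 186.8]
L [568.5 268.6 157.4] reproj [183.7 191.7]
R [541.8  25.2 162.9] reproj [278.1 204.6]
dish z21 [522.24804069 153.96973563  21.        ] [527.69454331 151.4384216   21.        ]
cand z117 [ 461.26059211 -256.58062121  117.        ] [ 465.47252619 -256.825526    117.        ]
jar [ 562.16705928 -348.04965127   65.        ]
mill [ 427.10846307 -380.61554862  132.        ]
tealight [388.3334034 -74.4788609  32.       ]
[[-0.941  0.339 -0.001]
 [ 0.339  0.941 -0.002]
 [-0.    -0.002 -1.   ]]
d [-42.9  -60.1   -4.96] a [0. 0. 0.]
```

Request:
{"op": "send_rows", "data": {
  "series": [
    {"dz":-5},
    {"dz":-10},
    {"dx":-36.7,"dy":-25.2,"dz":-12},
    {"dx":-36.7,"dy":-25.2,"dz":-12},
    {"dx":-36.7,"dy":-25.2,"dz":-12},
    {"dx":-36.7,"dy":-25.2,"dz":-12},
    {"dx":-36.7,"dy":-25.2,"dz":-12},
    {"dx":-36.7,"dy":-25.2,"dz":-12},
    {"dx":-36.7,"dy":-25.2,"dz":-12},
    {"dx":-36.7,"dy":-25.2,"dz":-12}
  ]
}}

```text
invalid input at $.series[0]: expected keys ax, ay, az, dx, dy, dz, hand
```

Request:
{"op": "send_rows", "data": {
  "series": [
    {"ax":0,"ay":0,"az":0,"dx":0,"dy":0,"dz":-5,"hand":0},
    {"ax":0,"ay":0,"az":0,"dx":0,"dy":0,"dz":-10,"hand":0},
    {"ax":0,"ay":0,"az":0,"dx":-36.7,"dy":-25.2,"dz":-12,"hand":0},
    {"ax":0,"ay":0,"az":0,"dx":-36.7,"dy":-25.2,"dz":-12,"hand":0},
    {"ax":0,"ay":0,"az":0,"dx":-36.7,"dy":-25.2,"dz":-12,"hand":0},
    {"ax":0,"ay":0,"az":0,"dx":-36.7,"dy":-25.2,"dz":-12,"hand":0},
    {"ax":0,"ay":0,"az":0,"dx":-36.7,"dy":-25.2,"dz":-12,"hand":0},
    {"ax":0,"ay":0,"az":0,"dx":-36.7,"dy":-25.2,"dz":-12,"hand":0},
    {"ax":0,"ay":0,"az":0,"dx":-36.7,"dy":-25.2,"dz":-12,"hand":0},
    {"ax":0,"ay":0,"az":0,"dx":-36.7,"dy":-25.2,"dz":-12,"hand":0}
  ]
}}

```text
clock: 1.15
eef_pos: [454.4, 285.3, 328.0]
tool_rot: [3.141, 0.0, 2.796]
force: [1.8, 1.0, 0.6]
width: 85.1
gripper_force: 0.0
```

Request:
{"op": "send_rows", "data": {
  "series": [
    {"ax":0,"ay":0,"az":0,"dx":-15,"dy":-8,"dz":0,"hand":0},
    {"ax":0,"ay":0,"az":0,"dx":-15,"dy":-8,"dz":0,"hand":0},
    {"ax":0,"ay":0,"az":0,"dx":-15,"dy":-8,"dz":0,"hand":0},
    {"ax":0,"ay":0,"az":0,"dx":-15,"dy":-8,"dz":0,"hand":0},
    {"ax":0,"ay":0,"az":0,"dx":-15,"dy":-8,"dz":0,"hand":0},
    {"ax":0,"ay":0,"az":0,"dx":-15,"dy":-8,"dz":0,"hand":0}
  ]
}}

```text
clock: 1.75
eef_pos: [567.0, 161.5, 327.4]
tool_rot: [3.141, -0.001, 2.796]
force: [0.2, 1.1, 0.7]
width: 85.3
gripper_force: 0.0
```

```bash
python3 - <<'E'
from h import *
import pickle
w=get_image("wrist");pickle.dump(w,open("w1.pkl","wb"));save(w,"w1.png",None,1.42)
s=read_state();print(s["eef_pos"],s["tool_rot"])
m=cv2.inRange(cv2.cvtColor(w["pixels"],cv2.COLOR_RGB2HSV),(18,150,90),(30,255,255))
N,L,S,C=cv2.connectedComponentsWithStats(m)
for i in range(1,N):
    if S[i,4]>25: print(S[i],C[i].round(1),(S[i,:2]+S[i,2:4]/2-.5))
go([462,-257,300])
E
```

```text
[566.56461257 162.5593863  327.5638907 ] [ 3.14095206e+00 -1.59352753e-03  2.79754430e+00]
[221   0  19  36 154] [229.5  14.9] [230.   17.5]
[245 124  44  44 358] [266.5 146. ] [266.5 145.5]
[366 155  11  10  90] [371.1 159.5] [371.  159.5]
[473 194  11  10  83] [477.8 198.2] [478.  198.5]
[490 196  10   9  76] [494.6 200. ] [494.5 200. ]
[268 201   7   7  33] [270.8 204.2] [271. 204.]
[411 201  27  32 114] [429.8 219.2] [424.  216.5]
[156 206  10   9  74] [160.7 210. ] [160.5 210. ]
[439 279   6   6  28] [441.4 282. ] [441.5 281.5]
d [ -4.31 -43.03   2.72] a [0. 0. 0.]
```

View pics/w1.png

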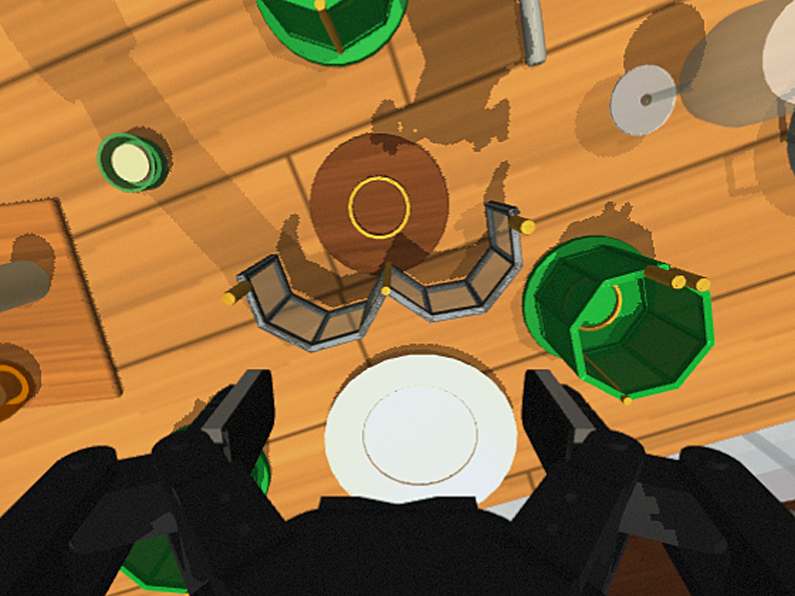

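Wrist view 1 shows the dish ring at (266,145), the hinge tip at (271,204), and the post tips at L (371,159) and R (161,210). The wine glass and plate are clear of the leaves.

Request:
{"op": "send_rows", "data": {
  "series": [
    {"ax":0,"ay":0,"az":0,"dx":-5.5,"dy":-40.7,"dz":4,"hand":0},
    {"ax":0,"ay":0,"az":0,"dx":-5.5,"dy":-40.7,"dz":4,"hand":0},
    {"ax":0,"ay":0,"az":0,"dx":-5.5,"dy":-40.7,"dz":4,"hand":0},
    {"ax":0,"ay":0,"az":0,"dx":-5.5,"dy":-40.7,"dz":4,"hand":0},
    {"ax":0,"ay":0,"az":0,"dx":-5.5,"dy":-40.7,"dz":4,"hand":0},
    {"ax":0,"ay":0,"az":0,"dx":-5.5,"dy":-40.7,"dz":4,"hand":0},
    {"ax":0,"ay":0,"az":0,"dx":-5.5,"dy":-40.7,"dz":4,"hand":0},
    {"ax":0,"ay":0,"az":0,"dx":-5.5,"dy":-40.7,"dz":4,"hand":0},
    {"ax":0,"ay":0,"az":0,"dx":-5.5,"dy":-40.7,"dz":4,"hand":0},
    {"ax":0,"ay":0,"az":0,"dx":-5.5,"dy":-40.7,"dz":4,"hand":0}
  ]
}}

```text
clock: 2.8
eef_pos: [480.7, -241.2, 287.8]
tool_rot: [-3.142, -0.0, 2.794]
force: [0.2, 0.2, 1.2]
width: 85.8
gripper_force: 0.0
```

Request:
{"op": "send_rows", "data": {
  "series": [
    {"ax":0,"ay":0,"az":0,"dx":0,"dy":0,"dz":0,"hand":0},
    {"ax":0,"ay":0,"az":0,"dx":0,"dy":0,"dz":0,"hand":0}
  ]
}}

```text
clock: 3.0
eef_pos: [482.5, -237.4, 288.0]
tool_rot: [3.14, 0.0, 2.8]
force: [0.3, 0.2, 0.3]
width: 86.0
gripper_force: 0.0
```

```bash
python3 - <<'E'
from h import *
import pickle
w=get_image("wrist");pickle.dump(w,open("w2.pkl","wb"))
d=pickle.load(open("i0.pkl","rb"));t=d["top"];sc=d["scene"];w1=pickle.load(open("w1.pkl","rb"))
s=read_state();print(s["eef_pos"],s["tool_rot"])
print("cand expected at",proj(w,[462,-257,117]))
m=cv2.inRange(cv2.cvtColor(w["pixels"],cv2.COLOR_RGB2HSV),(15,0,150),(45,110,255))
N,L,S,C=cv2.connectedComponentsWithStats(m)
for i in range(1,N):
    if S[i,4]>200: print(S[i],C[i].round(1),tri(ray(w,*C[i]),ray(t,384,238.9)).round(1),tri(ray(w,*C[i]),ray(sc,186,268.5)).round(1),onz(w,*C[i],117).round(1))
for n,a,b,z in(("dish",(232.5,213),(266.5,145.5),21),("hinge",(234.7,187.4),(271,204),130),("L",(184,192.2),(371.5,159.7),165),("R",(278.6,205.2),(160.7,210),165)):
    print(n,tri(ray(t,*a),ray(w1,*b)).round(1),onz(w1,*b,z).round(1),onz(t,*a,z).round(1))
E
```

```text
[ 482.41034596 -237.79874204  287.97077377] [3.14029569e+00 6.46370933e-05 2.80023757e+00]
cand expected at [257.58775541 177.76638653]
[358  54  30  32 722] [372.4  69.4] [ 437.6 -196.6  406.3] [ 423.7 -180.   106. ] [ 396.4 -105.3  117. ]
[ 238  158   41   41 1154] [258.4 177.5] [ 461.3 -255.4  122.5] [ 463.  -256.3  111.8] [ 462.1 -256.   117. ]
[213 247  26  20 359] [224.8 256.6] [ 456.1 -226.1  354.4] [ 505.4 -284.2  223.4] [ 540.3 -330.   117. ]
[465 248  39  76 758] [478.8 290.7] [ 460.  -191.2  401.6] [ 526.3 -222.5  318.6] [692.9 -42.7 117. ]
dish [522.7 154.7  13. ] [522.5 155.2  21. ] [522.2 154.   21. ]
hinge [586.8 141.3 126.5] [586.7 142.3 130. ] [585.8 140.5 130. ]
L [565.8 263.8 178.4] [568.6 267.2 165. ] [566.8 266.3 165. ]
R [541.2  24.1 163.1] [542.   25.1 165. ] [540.2  23.9 165. ]
```

Request:
{"op": "send_rows", "data": {
  "series": [
    {"ax":0,"ay":0,"az":0,"dx":1.3,"dy":-2.4,"dz":2,"hand":0},
    {"ax":0,"ay":0,"az":0,"dx":1.3,"dy":-2.4,"dz":6,"hand":0},
    {"ax":0,"ay":0,"az":0,"dx":1.3,"dy":-2.4,"dz":10,"hand":0},
    {"ax":0,"ay":0,"az":0,"dx":1.3,"dy":-2.4,"dz":13,"hand":0},
    {"ax":0,"ay":0,"az":0,"dx":1.3,"dy":-2.4,"dz":15,"hand":0},
    {"ax":0,"ay":0,"az":0,"dx":1.3,"dy":-2.4,"dz":17,"hand":0},
    {"ax":0,"ay":0,"az":0,"dx":1.3,"dy":-2.4,"dz":19,"hand":0},
    {"ax":0,"ay":0,"az":0,"dx":1.3,"dy":-2.4,"dz":21.2,"hand":0},
    {"ax":0,"ay":0,"az":0,"dx":1.3,"dy":-2.4,"dz":21.2,"hand":0},
    {"ax":0,"ay":0,"az":0,"dx":1.3,"dy":-2.4,"dz":21.2,"hand":0}
  ]
}}

```text
clock: 4.05
eef_pos: [461.5, -257.7, 76.1]
tool_rot: [3.141, -0.0, 2.797]
force: [0.4, 0.2, 0.1]
width: 85.3
gripper_force: 0.0
```

Request:
{"op": "send_rows", "data": {
  "series": [
    {"ax":0,"ay":0,"az":0,"dx":0,"dy":0,"dz":0,"hand":0.2},
    {"ax":0,"ay":0,"az":0,"dx":0,"dy":0,"dz":0,"hand":0.3},
    {"ax":0,"ay":0,"az":0,"dx":0,"dy":0,"dz":0,"hand":0.4},
    {"ax":0,"ay":0,"az":0,"dx":0,"dy":0,"dz":0,"hand":0.5},
    {"ax":0,"ay":0,"az":0,"dx":0,"dy":0,"dz":0,"hand":0.6},
    {"ax":0,"ay":0,"az":0,"dx":0,"dy":0,"dz":0,"hand":0.6},
    {"ax":0,"ay":0,"az":0,"dx":0,"dy":0,"dz":0,"hand":0.6},
    {"ax":0,"ay":0,"az":0,"dx":0,"dy":0,"dz":0,"hand":0.6}
  ]
}}

```text
clock: 4.85
eef_pos: [461.9, -258.7, 77.1]
tool_rot: [3.141, 0.002, 2.796]
force: [-0.2, 2.8, 7.6]
width: 46.0
gripper_force: 60.6
```

Request:
{"op": "send_rows", "data": {
  "series": [
    {"ax":0,"ay":0,"az":0,"dx":0,"dy":0,"dz":-1,"hand":0.6},
    {"ax":0,"ay":0,"az":0,"dx":0,"dy":0,"dz":-4,"hand":0.6},
    {"ax":0,"ay":0,"az":0,"dx":0,"dy":0,"dz":-8,"hand":0.6},
    {"ax":0,"ay":0,"az":0,"dx":0,"dy":0,"dz":-12,"hand":0.6},
    {"ax":0,"ay":0,"az":0,"dx":0.4,"dy":2,"dz":-16,"hand":0.6},
    {"ax":0,"ay":0,"az":0,"dx":1.2,"dy":6,"dz":-18.5,"hand":0.6},
    {"ax":0,"ay":0,"az":0,"dx":2,"dy":10,"dz":-18.5,"hand":0.6},
    {"ax":0,"ay":0,"az":0,"dx":2.8,"dy":14,"dz":-18.5,"hand":0.6},
    {"ax":0,"ay":0,"az":0,"dx":3.6,"dy":18,"dz":-18.5,"hand":0.6},
    {"ax":0,"ay":0,"az":0,"dx":4.2,"dy":20.5,"dz":-18.5,"hand":0.6}
  ]
}}

```text
clock: 5.85
eef_pos: [490.6, -48.0, 261.2]
tool_rot: [3.14, -0.001, 2.799]
force: [0.1, 0.0, -2.6]
width: 45.8
gripper_force: 62.4
```

Request:
{"op": "send_rows", "data": {
  "series": [
    {"ax":0,"ay":0,"az":0,"dx":0.4,"dy":2,"dz":0,"hand":0.6},
    {"ax":0,"ay":0,"az":0,"dx":1.2,"dy":6,"dz":0,"hand":0.6},
    {"ax":0,"ay":0,"az":0,"dx":2,"dy":10,"dz":0,"hand":0.6},
    {"ax":0,"ay":0,"az":0,"dx":2.8,"dy":14,"dz":0,"hand":0.6},
    {"ax":0,"ay":0,"az":0,"dx":3.4,"dy":17,"dz":0,"hand":0.6},
    {"ax":0,"ay":0,"az":0,"dx":3.9,"dy":19.5,"dz":0,"hand":0.6},
    {"ax":0,"ay":0,"az":0,"dx":4.1,"dy":20.5,"dz":0,"hand":0.6},
    {"ax":0,"ay":0,"az":0,"dx":4.1,"dy":20.5,"dz":0,"hand":0.6},
    {"ax":0,"ay":0,"az":0,"dx":4.1,"dy":20.5,"dz":0,"hand":0.6}
  ]
}}

```text
clock: 6.75
eef_pos: [521.5, 153.1, 260.9]
tool_rot: [-3.14, -0.0, 2.794]
force: [-0.2, -0.5, -2.2]
width: 46.2
gripper_force: 62.5
```

```bash
python3 - <<'E'
from h import *
import pickle
s=read_state();print(s["eef_pos"],s["tool_rot"],s["width"],s["force"])
w=get_image("wrist");sc=get_image("scene");pickle.dump((w,sc),open("w3.pkl","wb"))
p=s["eef_pos"]
o=np.zeros((600,800,3),np.uint8)
o[:420,:400]=cv2.resize(w["pixels"][:,:,::-1],(400,420)) if 0 else w["pixels"][:,80:480,::-1]
c=proj(sc,p+[0,0,-20]).astype(int);x,y=c-50
o[:400,400:]=cv2.resize(sc["pixels"][y:y+100,x:x+100,::-1],(400,400),interpolation=cv2.INTER_CUBIC);print("scene crop",x,y)
cv2.imwrite("pics/w3.png",o[:420])
go([522.5,154.7,140])
E
```

```text
[521.53364853 153.13406218 260.85453433] [-3.13986870e+00 -3.48703829e-05  2.79415230e+00] 46.20112718977364 [-0.23409785 -0.53267852 -2.17782834]
scene crop 255 85
d [-0.    0.22 12.1 ] a [0. 0. 0.]
```

View pics/w3.png

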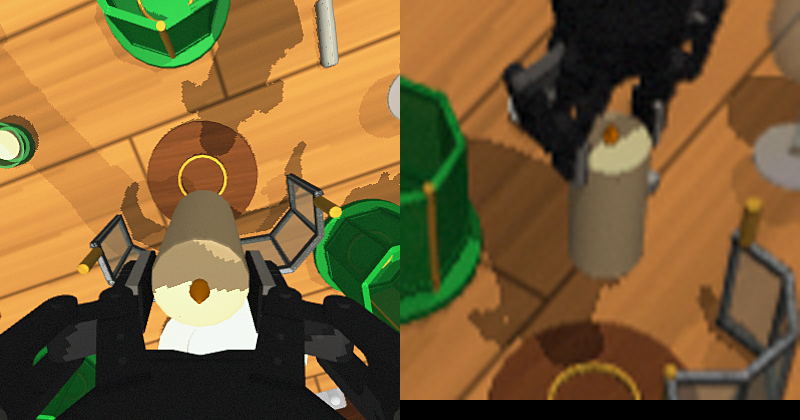

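Wrist view 3 shows the candle held upright, its top disc centred at about (284,283) in full-frame pixels, above the dish ring at (282,177). In the scene crop it hangs vertically between the pads.

```bash
python3 - <<'E'
from h import *
import pickle
w,sc=pickle.load(open("w3.pkl","rb"))
a=ray(w,284.5,283);print("top from wrist",onz(w,284.5,283,302))
# scene crop: scale 4, disc centre (618,149)->
u,v=255+(618-400)/4,85+149/4
print("two-view",tri(a,ray(sc,u,v)),"scene@302",onz(sc,u,v,302))
print("foot lowest px scene expected for foot z",[proj(sc,[522+12,153-20,z]).round(1) for z in(190,197,204)], "seen",255+(605-400)/4,85+280/4)
m=cv2.inRange(cv2.cvtColor(w["pixels"],cv2.COLOR_RGB2HSV),(18,150,90),(30,255,255))
N,L,S,C=cv2.connectedComponentsWithStats(m)
for i in range(1,N):
    if S[i,4]>40: print(S[i],C[i].round(1))
print("dish proj",proj(w,[522.5,154.7,21]))
E
```

```text
top from wrist [521.19705653 155.62268187 302.        ]
two-view [527.45980288 154.63615221 292.37320191] scene@302 [532.44037973 148.32110023 302.        ]
foot lowest px scene expected for foot z [array([304.1, 156.1]), array([304.2, 154.4]), array([304.4, 152.7])] seen 306.25 155.0
[ 71   0  47  19 388] [89.   6.1]
[ 80   0  62  26 280] [108.2  12.1]
[217   0  17  20  63] [222.8   8.9]
[533   6  27  13  51] [544.5  12.4]
[235  19  20  40 241] [244.1  36.4]
[436  20  61  25 103] [467.9  31.3]
[544  21  16  12  46] [551.6  26.1]
[419  31  77  31 177] [456.3  46.4]
[370  69  28  13  49] [381.9  75.1]
[363  87  17  11  47] [371.1  92. ]
[252 115  26  12  50] [264.3 120.6]
[258 155  49  41 334] [282.  171.6]
[394 196  28  22 290] [408.2 206.7]
[505 235  55  29 577] [534.4 249.3]
[158 248  24  26 236] [168.2 261. ]
[452 301  28  30  45] [465.4 315.8]
[233 311  13  11  53] [238.5 315.2]
[224 331  15  11  71] [230.9 336.8]
[  0 340  71  26 278] [ 37.5 352.5]
dish proj [281.67730805 178.42013099]
```

Request:
{"op": "send_rows", "data": {
  "series": [
    {"ax":0,"ay":0,"az":0,"dx":0,"dy":0.1,"dz":1,"hand":0.6},
    {"ax":0,"ay":0,"az":0,"dx":0,"dy":0.1,"dz":4,"hand":0.6},
    {"ax":0,"ay":0,"az":0,"dx":0,"dy":0.1,"dz":7,"hand":0.6},
    {"ax":0,"ay":0,"az":0,"dx":0,"dy":0.1,"dz":10,"hand":0.6},
    {"ax":0,"ay":0,"az":0,"dx":0,"dy":0.1,"dz":12.5,"hand":0.6},
    {"ax":0,"ay":0,"az":0,"dx":0,"dy":0.1,"dz":14.5,"hand":0.6},
    {"ax":0,"ay":0,"az":0,"dx":0,"dy":0.1,"dz":16,"hand":0.6},
    {"ax":0,"ay":0,"az":0,"dx":0,"dy":0.1,"dz":16.5,"hand":0.6},
    {"ax":0,"ay":0,"az":0,"dx":0,"dy":0.1,"dz":16.5,"hand":0.6},
    {"ax":0,"ay":0,"az":0,"dx":0,"dy":0.1,"dz":16.5,"hand":0.6}
  ]
}}

```text
clock: 7.85
eef_pos: [522.7, 155.8, 96.4]
tool_rot: [3.141, 0.001, 2.795]
force: [0.1, 0.4, -1.7]
width: 45.9
gripper_force: 62.5
```

```bash
python3 - <<'E'
from h import *
s=read_state();p=s["eef_pos"];print(p,s["force"])
t=get_image("top");sc=get_image("scene")
o=np.zeros((400,800,3),np.uint8)
for k,im in enumerate((sc,t)):
    x,y=proj(im,[522,154,40]).astype(int)-40;print(x,y)
    o[:,400*k:400*k+400]=cv2.resize(im["pixels"][y:y+80,x:x+80,::-1],(400,400),interpolation=cv2.INTER_CUBIC)
cv2.imwrite("pics/p4.png",o)
E
```

```text
[522.74114983 155.82102455  96.36120858] [ 0.13624751  0.42819923 -1.67537459]
262 141
191 172
```

View pics/p4.png

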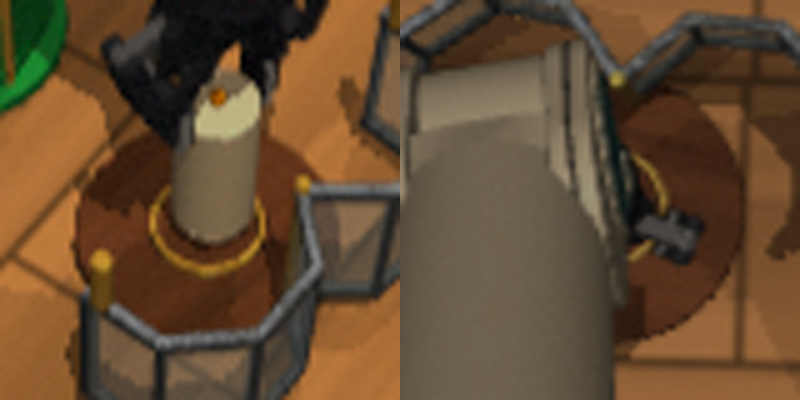

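The candle is upright, its foot (scene crop 214,243) still about 17 mm above the dish floor and inside the ring (centre 208,226). I'll lower it slowly.

Request:
{"op": "send_rows", "data": {
  "series": [
    {"ax":0,"ay":0,"az":0,"dx":0,"dy":-0.15,"dz":0.4,"hand":0.6},
    {"ax":0,"ay":0,"az":0,"dx":0,"dy":-0.15,"dz":0.7,"hand":0.6},
    {"ax":0,"ay":0,"az":0,"dx":0,"dy":-0.15,"dz":0.9,"hand":0.6},
    {"ax":0,"ay":0,"az":0,"dx":0,"dy":-0.15,"dz":1.1,"hand":0.6},
    {"ax":0,"ay":0,"az":0,"dx":0,"dy":-0.15,"dz":1.3,"hand":0.6},
    {"ax":0,"ay":0,"az":0,"dx":0,"dy":-0.15,"dz":1.4,"hand":0.6},
    {"ax":0,"ay":0,"az":0,"dx":0,"dy":-0.15,"dz":1.5,"hand":0.6},
    {"ax":0,"ay":0,"az":0,"dx":0,"dy":-0.15,"dz":1.5,"hand":0.6}
  ]
}}

```text
clock: 8.75
eef_pos: [521.6, 154.6, 80.7]
tool_rot: [-3.141, -0.0, 2.796]
force: [0.7, 0.6, -2.7]
width: 45.8
gripper_force: 62.5
```

Request:
{"op": "send_rows", "data": {
  "series": [
    {"ax":0,"ay":0,"az":0,"dx":0,"dy":0,"dz":0.1,"hand":0.6},
    {"ax":0,"ay":0,"az":0,"dx":0,"dy":0,"dz":0.1,"hand":0.6},
    {"ax":0,"ay":0,"az":0,"dx":0,"dy":0,"dz":0.1,"hand":0.6}
  ]
}}

```text
clock: 9.05
eef_pos: [521.7, 154.6, 79.9]
tool_rot: [3.142, -0.0, 2.796]
force: [-0.2, 0.5, -2.6]
width: 46.0
gripper_force: 62.5
```

Request:
{"op": "send_rows", "data": {
  "series": [
    {"ax":0,"ay":0,"az":0,"dx":0,"dy":0,"dz":0.08,"hand":0.6},
    {"ax":0,"ay":0,"az":0,"dx":0,"dy":0,"dz":0.08,"hand":0.6},
    {"ax":0,"ay":0,"az":0,"dx":0,"dy":0,"dz":0.16,"hand":0.6},
    {"ax":0,"ay":0,"az":0,"dx":0,"dy":0,"dz":0.16,"hand":0.6}
  ]
}}

```text
clock: 9.45
eef_pos: [522.3, 154.6, 79.1]
tool_rot: [3.141, 0.001, 2.796]
force: [-1.5, -0.3, 6.3]
width: 45.8
gripper_force: 63.4
```

Contact felt, so I release slowly and rise.

Request:
{"op": "send_rows", "data": {
  "series": [
    {"ax":0,"ay":0,"az":0,"dx":0,"dy":0,"dz":0,"hand":0.45},
    {"ax":0,"ay":0,"az":0,"dx":0,"dy":0,"dz":0,"hand":0.4},
    {"ax":0,"ay":0,"az":0,"dx":0,"dy":0,"dz":0,"hand":0.3},
    {"ax":0,"ay":0,"az":0,"dx":0,"dy":0,"dz":0,"hand":0.2},
    {"ax":0,"ay":0,"az":0,"dx":0,"dy":0,"dz":0,"hand":0.2}
  ]
}}

```text
clock: 9.95
eef_pos: [521.6, 154.6, 78.1]
tool_rot: [-3.141, -0.0, 2.796]
force: [0.3, -0.4, -0.5]
width: 68.2
gripper_force: 0.0
```

Request:
{"op": "send_rows", "data": {
  "series": [
    {"ax":0,"ay":0,"az":0,"dx":0,"dy":0,"dz":-0.5,"hand":0.2},
    {"ax":0,"ay":0,"az":0,"dx":0,"dy":0,"dz":-2,"hand":0.2},
    {"ax":0,"ay":0,"az":0,"dx":0,"dy":0,"dz":-5,"hand":0.2},
    {"ax":0,"ay":0,"az":0,"dx":0,"dy":0,"dz":-9,"hand":0.2},
    {"ax":0,"ay":0,"az":0,"dx":0,"dy":0,"dz":-13,"hand":0.2},
    {"ax":0,"ay":0,"az":0,"dx":0,"dy":0,"dz":-17,"hand":0.2},
    {"ax":0,"ay":0,"az":0,"dx":0,"dy":0,"dz":-19,"hand":0.2}
  ]
}}

```text
clock: 10.65
eef_pos: [523.2, 154.9, 272.3]
tool_rot: [3.138, 0.004, 2.796]
force: [0.5, 0.4, 0.2]
width: 68.2
gripper_force: 0.0
```

```bash
python3 - <<'E'
from h import *
import pickle
s=read_state();print(s["eef_pos"],s["tool_rot"],s["width"])
w=get_image("wrist");sc=get_image("scene");pickle.dump((w,sc),open("w5.pkl","wb"))
o=np.zeros((420,800,3),np.uint8)
o[:,:400]=w["pixels"][:,80:480,::-1]
x,y=proj(sc,[522,154,40]).astype(int)-45;print(x,y)
o[:400,400:]=cv2.resize(sc["pixels"][y:y+90,x:x+90,::-1],(400,400),interpolation=cv2.INTER_CUBIC)
cv2.imwrite("pics/p5.png",o)
E
```

```text
[523.15454455 154.90420885 272.29589573] [3.13797518 0.00439562 2.79553176] 68.16190289126374
257 136
```

View pics/p5.png

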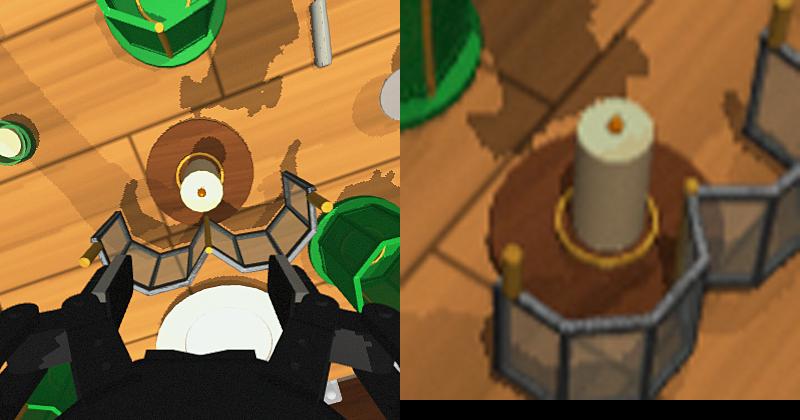

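The candle stands upright, its foot inside the brass ring (wrist crop: disc 201,191; ring about 201,175; scene crop: foot 612,245 inside ring 607,228). The gripper is clear. Next I plan the leaves: grip each post from above, drag it along its arc to about 0.12 rad, then pinch both across the seam.

```bash
cat >> h.py <<'E'
D=np.array([522.5,154.7]);LA=-0.2016
def post(side,op):
    f=np.pi-side*(0.0792+op); v=np.array([65+126.4*np.cos(f),126.4*np.sin(f)])
    c,s=np.cos(LA),np.sin(LA);return D+np.array([c*v[0]-s*v[1],s*v[0]+c*v[1]])
E
python3 - <<'E'
from h import *
print(read_state()["qpos"].round(2))
import pickle
w,sc=pickle.load(open("w5.pkl","rb"))
for n,u,v,q in(("L",322,207,1),("R",84,262,-1)): print(n,onz(w,u+80,v,165).round(1),post(q,1.141 if q>0 else 1.326))
go([*post(1,1.141),200],2.22)
for side,o0,yaw in((1,1.141,2.22),(-1,1.326,-2.52)):
    R=Ro.from_euler("xyz",[np.pi,0,yaw]);p0=post(side,o0)
    for k,op in enumerate(np.linspace(o0,.12,21)):print(side,round(op,2),(R.inv().apply([*(post(side,op)-p0),0])/10).round(2)[:2])
E
```

```text
[-0.48  0.41  0.2   1.74 -0.1   0.99  0.98]
L [567.  262.8 165. ] [567.42005371 266.68414281]
R [541.8  24.7 165. ] [540.8059752   23.71071917]
d [-0.29 11.94  7.26] a [0.006 0.004 0.576]
1 1.14 [0. 0.]
1 1.09 [ 0.29 -0.57]
1 1.04 [ 0.56 -1.16]
1 0.99 [ 0.79 -1.76]
1 0.94 [ 1.   -2.38]
1 0.89 [ 1.17 -3.  ]
1 0.83 [ 1.31 -3.63]
1 0.78 [ 1.42 -4.26]
1 0.73 [ 1.5 -4.9]
1 0.68 [ 1.54 -5.55]
1 0.63 [ 1.55 -6.19]
1 0.58 [ 1.52 -6.84]
1 0.53 [ 1.47 -7.48]
1 0.48 [ 1.38 -8.12]
1 0.43 [ 1.26 -8.75]
1 0.38 [ 1.11 -9.38]
1 0.32 [  0.92 -10.  ]
1 0.27 [  0.7  -10.61]
1 0.22 [  0.46 -11.2 ]
1 0.17 [  0.18 -11.78]
1 0.12 [ -0.13 -12.35]
-1 1.33 [0. 0.]
-1 1.27 [0.4  0.65]
-1 1.21 [0.76 1.32]
-1 1.15 [1.08 2.01]
-1 1.08 [1.35 2.72]
-1 1.02 [1.59 3.45]
-1 0.96 [1.78 4.19]
-1 0.9 [1.92 4.94]
-1 0.84 [2.02 5.69]
-1 0.78 [2.07 6.45]
-1 0.72 [2.08 7.21]
-1 0.66 [2.04 7.97]
-1 0.6 [1.95 8.73]
-1 0.54 [1.82 9.48]
-1 0.48 [ 1.65 10.22]
-1 0.42 [ 1.43 10.95]
-1 0.36 [ 1.17 11.67]
-1 0.3 [ 0.86 12.37]
-1 0.24 [ 0.51 13.05]
-1 0.18 [ 0.13 13.7 ]
-1 0.12 [-0.3  14.33]
```

Request:
{"op": "send_rows", "data": {
  "series": [
    {"ax":0,"ay":0,"az":0.1,"dx":-0.3,"dy":2,"dz":0,"hand":0.41},
    {"ax":0,"ay":0,"az":0.2,"dx":-0.3,"dy":5,"dz":1,"hand":0.41},
    {"ax":0,"ay":0,"az":0.3,"dx":-0.3,"dy":8,"dz":2,"hand":0.41},
    {"ax":0,"ay":0,"az":0.4,"dx":-0.3,"dy":10.5,"dz":3,"hand":0.41},
    {"ax":0,"ay":0,"az":0.5,"dx":-0.3,"dy":11.9,"dz":4,"hand":0.41},
    {"ax":0.005,"ay":0.004,"az":0.576,"dx":-0.3,"dy":11.9,"dz":5,"hand":0.41},
    {"ax":0.005,"ay":0.004,"az":0.576,"dx":-0.3,"dy":11.9,"dz":5,"hand":0.41},
    {"ax":0.005,"ay":0.004,"az":0.576,"dx":-0.3,"dy":11.9,"dz":5,"hand":0.41}
  ]
}}

```text
clock: 11.55
eef_pos: [564.3, 265.0, 217.6]
tool_rot: [-3.134, -0.002, 2.221]
force: [-0.0, 0.6, 0.4]
width: 50.5
gripper_force: 0.0
```

```bash
python3 - <<'E'
from h import *
s=read_state();print(s["eef_pos"],s["tool_rot"],s["width"])
w=get_image("wrist");p=post(1,1.141)
print("post tip expected px",proj(w,[*p,165]),"base",proj(w,[*p,125]))
m=cv2.inRange(cv2.cvtColor(w["pixels"],cv2.COLOR_RGB2HSV),(18,150,90),(30,255,255))
N,L,S,C=cv2.connectedComponentsWithStats(m)
for i in range(1,N):
    if S[i,4]>60: print(S[i],C[i].round(1))
x,y=np.clip(proj(w,[*p,150]).astype(int)-90,0,[380,240]);print(x,y)
save(w,"p6.png",(x,y,x+180,y+180),2.2)
go([*p,133],2.22)
E
```

```text
[564.34772492 264.97784407 217.55706197] [-3.13394318e+00 -2.24609233e-03  2.22120863e+00] 50.47757945467627
post tip expected px [285.41701095 221.97456132] base [284.96832817 207.8533538 ]
[20  0 14  9 81] [26.1  2.8]
[ 67   0  18  13 140] [75.7  5.2]
[289   0  21  25 179] [299.1  10. ]
[467   0  18  21  93] [475.3   9.6]
[286   7  34  52 279] [300.8  32.9]
[ 289   16  128  153 1443] [352.2  94.3]
[416  23  49  58 267] [440.8  51.6]
[495  30  24  20 105] [506.4  39.3]
[399  46  16  15  64] [408.2  52.9]
[374  72  24  31  77] [384.4  86.6]
[439  77  29  35 111] [455.2  95. ]
[ 29  79   9  36 142] [32.1 96.3]
[185  84  21  29  75] [193.2  99.4]
[176  94  32  48 151] [192.8 117.3]
[405  98  17  18  71] [412.8 106.5]
[ 146  110   88   99 1500] [195.  147.6]
[284 125  25  31 110] [294.8 138.4]
[218 139  14  18  61] [224.8 146.3]
[160 140  15  23  72] [167.  149.1]
[ 32 145  72  13 258] [ 65.2 151.1]
[ 21 149  11  10  85] [ 25.6 153.4]
[143 153  19  21  69] [152.5 160.9]
[330 152  27  36 109] [344.8 169.9]
[452 157  44  22 425] [476.9 167.8]
[532 156  28  58 610] [549.9 186.1]
[251 163  25  33 163] [263.7 178.2]
[313 165  44  58 279] [335.2 195.9]
[429 168  40  23 327] [453.2 178.9]
[406 178  38  48 248] [432.1 206. ]
[258 191  14  16  88] [265.2 199.2]
[280 202  15  27 307] [287.1 215.8]
[180 206  52  45 330] [210.1 221.9]
[  0 234  21  36 172] [  8.  250.9]
[434 243  47  36 106] [457.6 260.7]
[ 64 253  29  51 267] [ 75.2 274.3]
[  77  259   56   72 1071] [105.3 289.8]
[370 258  24  26  75] [382.1 270.4]
[226 262  17  51 180] [234.1 283.9]
[378 269  38  32 358] [397.2 285.6]
[463 275  50  45 327] [486.3 296.8]
[416 289  52  19 261] [442.6 295.7]
[ 22 322  25  29 197] [ 33.  336.8]
[238 324  28  25 250] [251. 338.]
[137 390  30  26 105] [154.4 398.8]
195 126
d [-0.04  0.37  8.52] a [-0.006 -0.002  0.001]
```

View pics/p6.png

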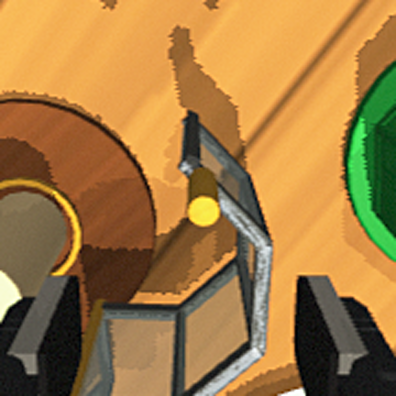

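The left post tip shows at (287.7,221.5), 2 px from the prediction (285.4,222). I descend, grip, and drag.

Request:
{"op": "send_rows", "data": {
  "series": [
    {"ax":-0.006,"ay":0,"az":0,"dx":0,"dy":0.4,"dz":1,"hand":0.41},
    {"ax":-0.006,"ay":0,"az":0,"dx":0,"dy":0.4,"dz":3.5,"hand":0.41},
    {"ax":-0.006,"ay":0,"az":0,"dx":0,"dy":0.4,"dz":6,"hand":0.41},
    {"ax":-0.006,"ay":0,"az":0,"dx":0,"dy":0.4,"dz":7.8,"hand":0.41},
    {"ax":-0.006,"ay":0,"az":0,"dx":0,"dy":0.4,"dz":8.5,"hand":0.45},
    {"ax":-0.006,"ay":0,"az":0,"dx":0,"dy":0.4,"dz":8.5,"hand":0.55},
    {"ax":-0.006,"ay":0,"az":0,"dx":0,"dy":0.4,"dz":8.5,"hand":0.65},
    {"ax":-0.006,"ay":0,"az":0,"dx":0,"dy":0.4,"dz":8.5,"hand":0.72},
    {"ax":-0.006,"ay":0,"az":0,"dx":0,"dy":0.4,"dz":8.5,"hand":0.79},
    {"ax":-0.006,"ay":0,"az":0,"dx":0,"dy":0.4,"dz":8.5,"hand":0.82}
  ]
}}

```text
clock: 12.6
eef_pos: [567.9, 268.1, 133.9]
tool_rot: [3.14, -0.002, 2.22]
force: [-0.1, 0.6, 1.0]
width: 15.3
gripper_force: 0.0
```

Request:
{"op": "send_rows", "data": {
  "series": [
    {"ax":0,"ay":0,"az":0,"dx":0.15,"dy":-0.3,"dz":0,"hand":0.82},
    {"ax":0,"ay":0,"az":0,"dx":0.4,"dy":-0.85,"dz":0,"hand":0.82},
    {"ax":0,"ay":0,"az":0,"dx":0.68,"dy":-1.45,"dz":0,"hand":0.82},
    {"ax":0,"ay":0,"az":0,"dx":0.9,"dy":-2.05,"dz":0,"hand":0.82},
    {"ax":0,"ay":0,"az":0,"dx":1.1,"dy":-2.7,"dz":0,"hand":0.82},
    {"ax":0,"ay":0,"az":0,"dx":1.25,"dy":-3.3,"dz":0,"hand":0.82},
    {"ax":0,"ay":0,"az":0,"dx":1.37,"dy":-3.95,"dz":0,"hand":0.82},
    {"ax":0,"ay":0,"az":0,"dx":1.46,"dy":-4.6,"dz":0,"hand":0.82},
    {"ax":0,"ay":0,"az":0,"dx":1.52,"dy":-5.2,"dz":0,"hand":0.82},
    {"ax":0,"ay":0,"az":0,"dx":1.55,"dy":-5.85,"dz":0,"hand":0.82}
  ]
}}

```text
clock: 13.6
eef_pos: [511.1, 244.5, 133.2]
tool_rot: [3.142, -0.002, 2.22]
force: [0.6, 2.0, 0.3]
width: 15.6
gripper_force: 0.5
```

Request:
{"op": "send_rows", "data": {
  "series": [
    {"ax":0,"ay":0,"az":0,"dx":0,"dy":-0.65,"dz":0,"hand":0.82},
    {"ax":0,"ay":0,"az":0,"dx":-0.06,"dy":-1.3,"dz":0,"hand":0.82},
    {"ax":0,"ay":0,"az":0,"dx":-0.12,"dy":-1.95,"dz":0,"hand":0.82},
    {"ax":0,"ay":0,"az":0,"dx":-0.23,"dy":-2.6,"dz":0,"hand":0.82},
    {"ax":0,"ay":0,"az":0,"dx":-0.37,"dy":-3.2,"dz":0,"hand":0.82},
    {"ax":0,"ay":0,"az":0,"dx":-0.53,"dy":-3.8,"dz":0,"hand":0.82},
    {"ax":0,"ay":0,"az":0,"dx":-0.73,"dy":-4.45,"dz":0,"hand":0.82},
    {"ax":0,"ay":0,"az":0,"dx":-1.0,"dy":-5.15,"dz":0,"hand":0.82},
    {"ax":0,"ay":0,"az":0,"dx":-1.25,"dy":-5.7,"dz":0,"hand":0.82},
    {"ax":0,"ay":0,"az":0,"dx":-1.5,"dy":-6.2,"dz":0,"hand":0.82}
  ]
}}

```text
clock: 14.6
eef_pos: [470.9, 194.8, 133.2]
tool_rot: [3.142, -0.002, 2.22]
force: [0.1, 1.0, 1.0]
width: 15.3
gripper_force: 0.4
```

```bash
python3 - <<'E'
from h import *
s=read_state();print(s["eef_pos"],s["force"],s["width"],post(1,.12),post(1,.17))
E
```

```text
[470.93678595 194.8185697  133.2339461 ] [0.10132718 1.03717566 1.04266953] 15.337169698193682 [469.80089001 191.00018354] [472.41109081 196.75526227]
```

Request:
{"op": "send_rows", "data": {
  "series": [
    {"ax":0,"ay":0,"az":0,"dx":0,"dy":0,"dz":0,"hand":0.6},
    {"ax":0,"ay":0,"az":0,"dx":0,"dy":0,"dz":0,"hand":0.41},
    {"ax":0,"ay":0,"az":0,"dx":0,"dy":0,"dz":-1,"hand":0.41},
    {"ax":0,"ay":0,"az":0,"dx":0,"dy":0,"dz":-4,"hand":0.41},
    {"ax":0,"ay":0,"az":0,"dx":0,"dy":0,"dz":-7,"hand":0.41},
    {"ax":0,"ay":0,"az":-0.14,"dx":-2,"dy":-0.5,"dz":-9,"hand":0.41},
    {"ax":0,"ay":0,"az":-0.28,"dx":-5,"dy":-1.3,"dz":-9,"hand":0.41},
    {"ax":0,"ay":0,"az":-0.42,"dx":-8.5,"dy":-2.2,"dz":-9,"hand":0.41},
    {"ax":0,"ay":0,"az":-0.56,"dx":-12,"dy":-3.1,"dz":-9,"hand":0.41},
    {"ax":0,"ay":0,"az":-0.7,"dx":-15,"dy":-4,"dz":-9,"hand":0.41}
  ]
}}

```text
clock: 15.6
eef_pos: [531.1, 49.8, 223.7]
tool_rot: [3.14, -0.0, 2.925]
force: [0.6, 0.7, 0.6]
width: 50.2
gripper_force: 0.0
```

```bash
python3 - <<'E'
from h import *
print(read_state()["qpos"].round(2));go([541.3,24.3,215],-2.52)
E
```

```text
[-0.25  0.45  0.16  1.83 -0.09  0.87  1.3 ]
d [-1.54 -2.27  0.87] a [ 0.001  0.    -0.838]
```

Request:
{"op": "send_rows", "data": {
  "series": [
    {"ax":0,"ay":0,"az":-0.14,"dx":-1,"dy":-1.2,"dz":0,"hand":0.41},
    {"ax":0,"ay":0,"az":-0.28,"dx":-1.5,"dy":-2.2,"dz":0.5,"hand":0.41},
    {"ax":0,"ay":0,"az":-0.42,"dx":-1.5,"dy":-2.3,"dz":0.8,"hand":0.41},
    {"ax":0,"ay":0,"az":-0.56,"dx":-1.5,"dy":-2.3,"dz":0.8,"hand":0.41},
    {"ax":0,"ay":0,"az":-0.7,"dx":-1.5,"dy":-2.3,"dz":0.8,"hand":0.41},
    {"ax":0,"ay":0,"az":-0.838,"dx":-1.5,"dy":-2.3,"dz":0.8,"hand":0.41},
    {"ax":0,"ay":0,"az":-0.838,"dx":-1.5,"dy":-2.3,"dz":0.8,"hand":0.41},
    {"ax":0,"ay":0,"az":-0.838,"dx":-1.5,"dy":-2.3,"dz":0.8,"hand":0.41}
  ]
}}

```text
clock: 16.4
eef_pos: [539.9, 25.7, 215.2]
tool_rot: [3.14, 0.0, -2.529]
force: [-0.1, 0.4, 1.4]
width: 50.4
gripper_force: 0.0
```

```bash
python3 - <<'E'
from h import *
s=read_state();print(s["eef_pos"],s["tool_rot"],s["width"])
w=get_image("wrist");p=[541.3,24.3]
e=proj(w,[*p,165]);print("expected tip",e)
m=cv2.inRange(cv2.cvtColor(w["pixels"],cv2.COLOR_RGB2HSV),(22,190,90),(30,255,255))
N,L,S,C=cv2.connectedComponentsWithStats(m)
for i in range(1,N):
    if S[i,4]>40 and np.linalg.norm(C[i]-e)<40: print(S[i],C[i].round(1))
x,y=np.clip(e.astype(int)-90,0,[380,240]);print(x,y)
save(w,"p7.png",(x,y,x+180,y+180),2.2)
go([*p,133],-2.52)
E
```

```text
[539.85701645  25.68776712 215.20001868] [ 3.13957990e+00  3.67757036e-04 -2.52890469e+00] 50.43727905423767
expected tip [276.64246827 222.48607093]
186 132
d [-0.04 -0.22  8.21] a [ 0.002  0.    -0.008]
```

View pics/p7.png

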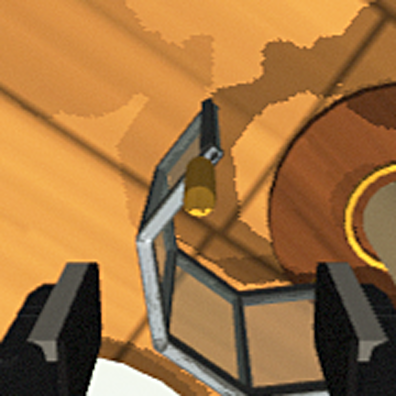

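The right post tip appears at crop (200,209), full-frame (277,227), against an expected (276.6,222.5). That is about 2 mm along tool x, within the pad width. I descend and cage it.

Request:
{"op": "send_rows", "data": {
  "series": [
    {"ax":0,"ay":0,"az":0,"dx":-0.1,"dy":-0.2,"dz":1,"hand":0.41},
    {"ax":0,"ay":0,"az":0,"dx":-0.1,"dy":-0.2,"dz":3.5,"hand":0.41},
    {"ax":0,"ay":0,"az":0,"dx":-0.1,"dy":-0.2,"dz":6,"hand":0.41},
    {"ax":0,"ay":0,"az":0,"dx":-0.1,"dy":-0.2,"dz":7.6,"hand":0.41},
    {"ax":0,"ay":0,"az":0,"dx":-0.1,"dy":-0.2,"dz":8.2,"hand":0.45},
    {"ax":0,"ay":0,"az":0,"dx":-0.1,"dy":-0.2,"dz":8.2,"hand":0.55},
    {"ax":0,"ay":0,"az":0,"dx":-0.1,"dy":-0.2,"dz":8.2,"hand":0.65},
    {"ax":0,"ay":0,"az":0,"dx":-0.1,"dy":-0.2,"dz":8.2,"hand":0.72},
    {"ax":0,"ay":0,"az":0,"dx":-0.1,"dy":-0.2,"dz":8.2,"hand":0.79},
    {"ax":0,"ay":0,"az":0,"dx":-0.1,"dy":-0.2,"dz":8.2,"hand":0.82}
  ]
}}

```text
clock: 17.45
eef_pos: [541.9, 25.0, 133.4]
tool_rot: [3.14, 0.001, -2.526]
force: [0.3, -0.1, -1.1]
width: 15.3
gripper_force: 0.0
```

Request:
{"op": "send_rows", "data": {
  "series": [
    {"ax":0,"ay":0,"az":0,"dx":0.2,"dy":0.3,"dz":0,"hand":0.82},
    {"ax":0,"ay":0,"az":0,"dx":0.6,"dy":1.0,"dz":0,"hand":0.82},
    {"ax":0,"ay":0,"az":0,"dx":0.92,"dy":1.65,"dz":0,"hand":0.82},
    {"ax":0,"ay":0,"az":0,"dx":1.22,"dy":2.35,"dz":0,"hand":0.82},
    {"ax":0,"ay":0,"az":0,"dx":1.47,"dy":3.05,"dz":0,"hand":0.82},
    {"ax":0,"ay":0,"az":0,"dx":1.68,"dy":3.8,"dz":0,"hand":0.82},
    {"ax":0,"ay":0,"az":0,"dx":1.85,"dy":4.55,"dz":0,"hand":0.82},
    {"ax":0,"ay":0,"az":0,"dx":1.97,"dy":5.3,"dz":0,"hand":0.82},
    {"ax":0,"ay":0,"az":0,"dx":2.05,"dy":6.05,"dz":0,"hand":0.82},
    {"ax":0,"ay":0,"az":0,"dx":2.08,"dy":6.8,"dz":0,"hand":0.82}
  ]
}}

```text
clock: 18.45
eef_pos: [484.8, 69.1, 132.9]
tool_rot: [3.139, 0.0, -2.525]
force: [0.3, -1.5, 0.3]
width: 15.5
gripper_force: 0.5
```

```bash
python3 - <<'E'
from h import *
s=read_state();print(s["eef_pos"],s["force"],s["width"],s["gripper_force"],post(-1,.75))
E
```

```text
[484.8222611   69.08305176 132.9188085 ] [ 0.28242888 -1.49547752  0.31545353] 15.507278844467747 0.4906482808291912 [483.87047873  67.4620232 ]
```

Request:
{"op": "send_rows", "data": {
  "series": [
    {"ax":0,"ay":0,"az":0,"dx":0,"dy":0.7,"dz":0,"hand":0.82},
    {"ax":0,"ay":0,"az":0,"dx":-0.06,"dy":1.4,"dz":0,"hand":0.82},
    {"ax":0,"ay":0,"az":0,"dx":-0.15,"dy":2.1,"dz":0,"hand":0.82},
    {"ax":0,"ay":0,"az":0,"dx":-0.28,"dy":2.8,"dz":0,"hand":0.82},
    {"ax":0,"ay":0,"az":0,"dx":-0.45,"dy":3.5,"dz":0,"hand":0.82},
    {"ax":0,"ay":0,"az":0,"dx":-0.67,"dy":4.2,"dz":0,"hand":0.82},
    {"ax":0,"ay":0,"az":0,"dx":-0.93,"dy":4.9,"dz":0,"hand":0.82},
    {"ax":0,"ay":0,"az":0,"dx":-1.22,"dy":5.55,"dz":0,"hand":0.82},
    {"ax":0,"ay":0,"az":0,"dx":-1.55,"dy":6.2,"dz":0,"hand":0.82},
    {"ax":0,"ay":0,"az":0,"dx":-1.95,"dy":6.9,"dz":0,"hand":0.82}
  ]
}}

```text
clock: 19.45
eef_pos: [461.2, 136.6, 133.1]
tool_rot: [3.139, 0.0, -2.526]
force: [-0.2, -0.6, -0.2]
width: 15.5
gripper_force: 0.4
```

```bash
python3 - <<'E'
from h import *
s=read_state();print(s["eef_pos"],s["force"],s["width"],s["qpos"].round(2),[post(-1,o).round(1) for o in(.12,.15,.18)],post(1,0.15))
c=(post(1,0)+post(-1,0))/2;print("seam posts mid",c);go([*c,215],2.94)
E
```

```text
[461.23368731 136.55316127 133.10896995] [-0.23512214 -0.59125147 -0.19650463] 15.549381315166638 [-0.31  0.51 -0.05  2.06  0.04  0.58  1.8 ] [array([459.8, 142. ]), array([459.8, 138.2]), array([460. , 134.4])] [471.33250439 194.46895032]
seam posts mid [462.73170554 166.91522429]
d [-1.88  2.41 -8.18] a [ 0.002 -0.001  0.818]
```

Request:
{"op": "send_rows", "data": {
  "series": [
    {"ax":0,"ay":0,"az":0,"dx":-0.25,"dy":0.35,"dz":0,"hand":0.82},
    {"ax":0,"ay":0,"az":0,"dx":-0.5,"dy":0.65,"dz":0,"hand":0.82},
    {"ax":0,"ay":0,"az":0,"dx":-0.5,"dy":0.65,"dz":0,"hand":0.82},
    {"ax":0,"ay":0,"az":0,"dx":-0.5,"dy":0.65,"dz":0,"hand":0.7},
    {"ax":0,"ay":0,"az":0,"dx":-0.5,"dy":0.65,"dz":0,"hand":0.65},
    {"ax":0,"ay":0,"az":0,"dx":-0.5,"dy":0.65,"dz":-1,"hand":0.65},
    {"ax":0,"ay":0,"az":0,"dx":-0.5,"dy":0.65,"dz":-4,"hand":0.65},
    {"ax":0,"ay":0,"az":0,"dx":-0.5,"dy":0.65,"dz":-7,"hand":0.5},
    {"ax":0,"ay":0,"az":0.14,"dx":-1,"dy":1.5,"dz":-8.2,"hand":0.3},
    {"ax":0,"ay":0,"az":0.28,"dx":-1.9,"dy":2.4,"dz":-8.2,"hand":0}
  ]
}}

```text
clock: 20.45
eef_pos: [464.4, 166.4, 218.1]
tool_rot: [3.139, 0.004, -2.813]
force: [-0.5, 0.4, -0.4]
width: 69.9
gripper_force: 0.0
```

Request:
{"op": "send_rows", "data": {
  "series": [
    {"ax":0,"ay":0,"az":0.14,"dx":0,"dy":0,"dz":0,"hand":0},
    {"ax":0,"ay":0,"az":0.28,"dx":0,"dy":0,"dz":0,"hand":0},
    {"ax":0,"ay":0,"az":0.42,"dx":0,"dy":0,"dz":0,"hand":0},
    {"ax":0,"ay":0,"az":0.538,"dx":0,"dy":0,"dz":0,"hand":0},
    {"ax":0,"ay":0,"az":0.538,"dx":0,"dy":0,"dz":0,"hand":0},
    {"ax":0,"ay":0,"az":0.538,"dx":0,"dy":0,"dz":0,"hand":0}
  ]
}}

```text
clock: 21.05
eef_pos: [463.1, 166.5, 215.6]
tool_rot: [3.14, -0.001, 2.943]
force: [-0.1, -0.4, -0.1]
width: 85.6
gripper_force: 0.0
```

```bash
python3 - <<'E'
from h import *
import pickle
s=read_state();print(s["eef_pos"],s["tool_rot"],s["width"])
w=get_image("wrist");t=get_image("top");pickle.dump((w,t),open("w8.pkl","wb"))
print("expected tips",proj(w,[*post(1,.15),165]),proj(w,[*post(-1,.11),165]))
save(w,"p8.png",(80,0,480,420),1.4)
go([462.7,166.9,133],2.94)
E
```

```text
[463.07521573 166.51046662 215.6246004 ] [ 3.13950305e+00 -1.34100627e-03  2.94265828e+00] 85.57109847913921
expected tips [317.62269641 225.35803407] [249.05451366 223.97253869]
d [0.03 0.02 8.25] a [ 0.002 -0.002  0.002]
```

View pics/p8.png

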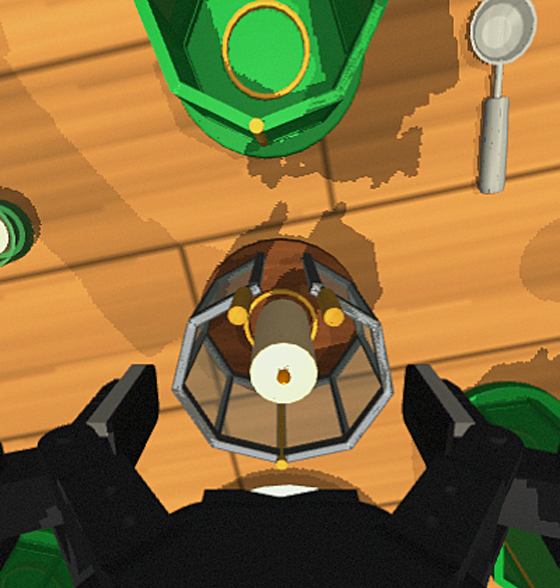

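Both posts stand where expected: L tip (318,226), R tip (250,225), with the candle centred inside and the fingers outside both. I go down and pinch slowly.

Request:
{"op": "send_rows", "data": {
  "series": [
    {"ax":0,"ay":0,"az":0,"dx":0,"dy":0.2,"dz":1,"hand":0},
    {"ax":0,"ay":0,"az":0,"dx":0,"dy":0.2,"dz":3,"hand":0},
    {"ax":0,"ay":0,"az":0,"dx":0,"dy":0.2,"dz":5,"hand":0},
    {"ax":0,"ay":0,"az":0,"dx":0,"dy":0.2,"dz":7,"hand":0},
    {"ax":0,"ay":0,"az":0,"dx":0,"dy":0.2,"dz":8.2,"hand":0},
    {"ax":0,"ay":0,"az":0,"dx":0,"dy":0.1,"dz":8.2,"hand":0.05},
    {"ax":0,"ay":0,"az":0,"dx":0,"dy":0,"dz":8.2,"hand":0.1},
    {"ax":0,"ay":0,"az":0,"dx":0,"dy":0,"dz":8.2,"hand":0.15},
    {"ax":0,"ay":0,"az":0,"dx":0,"dy":0,"dz":8.2,"hand":0.18},
    {"ax":0,"ay":0,"az":0,"dx":0,"dy":0,"dz":8.2,"hand":0.21}
  ]
}}

```text
clock: 22.15
eef_pos: [463.5, 167.1, 133.8]
tool_rot: [3.139, -0.0, 2.94]
force: [1.3, 1.6, 0.4]
width: 67.5
gripper_force: 0.4
```

Request:
{"op": "send_rows", "data": {
  "series": [
    {"ax":0,"ay":0,"az":0,"dx":0,"dy":0,"dz":0,"hand":0.24},
    {"ax":0,"ay":0,"az":0,"dx":0,"dy":0,"dz":0,"hand":0.27},
    {"ax":0,"ay":0,"az":0,"dx":0,"dy":0,"dz":0,"hand":0.3},
    {"ax":0,"ay":0,"az":0,"dx":0,"dy":0,"dz":0,"hand":0.33},
    {"ax":0,"ay":0,"az":0,"dx":0,"dy":0,"dz":0,"hand":0.36},
    {"ax":0,"ay":0,"az":0,"dx":0,"dy":0,"dz":0,"hand":0.39},
    {"ax":0,"ay":0,"az":0,"dx":0,"dy":0,"dz":0,"hand":0.42},
    {"ax":0,"ay":0,"az":0,"dx":0,"dy":0,"dz":0,"hand":0.45},
    {"ax":0,"ay":0,"az":0,"dx":0,"dy":0,"dz":0,"hand":0.48},
    {"ax":0,"ay":0,"az":0,"dx":0,"dy":0,"dz":0,"hand":0.51}
  ]
}}

```text
clock: 23.15
eef_pos: [462.8, 166.5, 133.1]
tool_rot: [3.14, -0.002, 2.94]
force: [0.0, 0.8, 1.7]
width: 41.6
gripper_force: 0.8
```

Request:
{"op": "send_rows", "data": {
  "series": [
    {"ax":0,"ay":0,"az":0,"dx":0,"dy":0,"dz":0,"hand":0.53},
    {"ax":0,"ay":0,"az":0,"dx":0,"dy":0,"dz":0,"hand":0.55},
    {"ax":0,"ay":0,"az":0,"dx":0,"dy":0,"dz":0,"hand":0.57},
    {"ax":0,"ay":0,"az":0,"dx":0,"dy":0,"dz":0,"hand":0.58},
    {"ax":0,"ay":0,"az":0,"dx":0,"dy":0,"dz":0,"hand":0.59},
    {"ax":0,"ay":0,"az":0,"dx":0,"dy":0,"dz":0,"hand":0.6},
    {"ax":0,"ay":0,"az":0,"dx":0,"dy":0,"dz":0,"hand":0.6}
  ]
}}

```text
clock: 23.85
eef_pos: [462.9, 166.6, 133.1]
tool_rot: [3.14, -0.002, 2.94]
force: [-0.3, 0.1, 1.0]
width: 34.2
gripper_force: 0.8
```

Request:
{"op": "send_rows", "data": {
  "series": [
    {"ax":0,"ay":0,"az":0,"dx":0,"dy":0,"dz":0,"hand":0.61},
    {"ax":0,"ay":0,"az":0,"dx":0,"dy":0,"dz":0,"hand":0.62},
    {"ax":0,"ay":0,"az":0,"dx":0,"dy":0,"dz":0,"hand":0.63},
    {"ax":0,"ay":0,"az":0,"dx":0,"dy":0,"dz":0,"hand":0.64},
    {"ax":0,"ay":0,"az":0,"dx":0,"dy":0,"dz":0,"hand":0.65},
    {"ax":0,"ay":0,"az":0,"dx":0,"dy":0,"dz":0,"hand":0.65}
  ]
}}

```text
clock: 24.45
eef_pos: [463.0, 167.0, 133.4]
tool_rot: [3.139, -0.002, 2.94]
force: [-1.4, 2.5, 4.7]
width: 30.2
gripper_force: 19.2
```

Request:
{"op": "send_rows", "data": {
  "series": [
    {"ax":0,"ay":0,"az":0,"dx":0,"dy":0,"dz":0,"hand":0.67},
    {"ax":0,"ay":0,"az":0,"dx":0,"dy":0,"dz":0,"hand":0.7},
    {"ax":0,"ay":0,"az":0,"dx":0,"dy":0,"dz":0,"hand":0.7},
    {"ax":0,"ay":0,"az":0,"dx":0,"dy":0,"dz":0,"hand":0.7},
    {"ax":0,"ay":0,"az":0,"dx":0,"dy":0,"dz":0,"hand":0.7}
  ]
}}

```text
clock: 24.95
eef_pos: [463.0, 167.0, 133.7]
tool_rot: [3.139, -0.001, 2.94]
force: [-1.6, 1.9, 7.2]
width: 27.6
gripper_force: 58.6
```

Request:
{"op": "send_rows", "data": {
  "series": [
    {"ax":0,"ay":0,"az":0,"dx":0,"dy":0,"dz":0,"hand":0.62},
    {"ax":0,"ay":0,"az":0,"dx":0,"dy":0,"dz":0,"hand":0.55},
    {"ax":0,"ay":0,"az":0,"dx":0,"dy":0,"dz":0,"hand":0.4},
    {"ax":0,"ay":0,"az":0,"dx":0,"dy":0,"dz":0,"hand":0.3},
    {"ax":0,"ay":0,"az":0,"dx":0,"dy":0,"dz":-1,"hand":0.3},
    {"ax":0,"ay":0,"az":0,"dx":0,"dy":0,"dz":-4,"hand":0.3},
    {"ax":0,"ay":0,"az":0,"dx":0,"dy":0,"dz":-8,"hand":0.3},
    {"ax":0,"ay":0,"az":0,"dx":0,"dy":0,"dz":-11,"hand":0.3},
    {"ax":0,"ay":0,"az":0,"dx":0,"dy":0,"dz":-12,"hand":0.3},
    {"ax":0,"ay":0,"az":0,"dx":0,"dy":0,"dz":-12,"hand":0.3}
  ]
}}

```text
clock: 25.95
eef_pos: [464.0, 166.6, 254.9]
tool_rot: [3.138, 0.001, 2.94]
force: [0.0, 0.3, 0.4]
width: 59.6
gripper_force: 0.0
```

```bash
python3 - <<'E'
from h import *
s=read_state();print(s["eef_pos"],s["width"],s["qd"].round(3).max())
w=get_image("wrist");sc=get_image("scene")
tp=[proj(w,[*post(q,0),165]) for q in(1,-1)];print("shut tips expected",tp)
o=np.zeros((500,800,3),np.uint8)
x,y=(np.mean(tp,0)+[0,15]).astype(int)-60
o[:400,:400]=cv2.resize(w["pixels"][y:y+120,x:x+120,::-1],(400,400),interpolation=cv2.INTER_CUBIC);print("w",x,y)
x,y=proj(sc,[522,154,40]).astype(int)-80
o[:400,400:]=cv2.resize(sc["pixels"][y:y+160,x:x+160,::-1],(400,400),interpolation=cv2.INTER_CUBIC);print("s",x,y)
cv2.imwrite("pics/p9.png",o[:400])
E
```

```text
[463.992372   166.61880083 254.8870415 ] 59.570851496526096 0.049
shut tips expected [array([290.79016433, 206.44758645]), array([268.30246671, 206.49125531])]
w 219 161
s 222 101
```

View pics/p9.png

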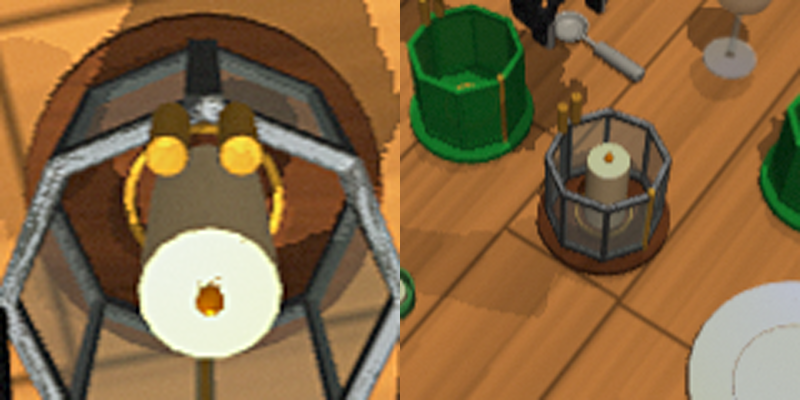

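The shade is closed. The post tips (wrist crop 166,155 and 241,155) are 22.5 px apart, exactly the predicted shut spacing, with no gap at the seam. The candle stands upright inside and the gripper is clear.

```bash
python3 -c "
from cell import finish_job
print(finish_job())"
```

```text
the job is handed in; nothing more can be done
None
```

The job is handed in at about 26 s: the candle stands upright in the brass dish, both glass halves are shut along the seam and the arm touches nothing, but I viewed 11 pictures, one over the limit of 10.

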